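# Clamp a battery cell in the ratchet press and hold the pressure

### The arm

A 7-joint arm with a two-finger parallel gripper is mounted at the origin on a cart in front of the work surface, level with it; the furniture and walls round the work are solid. World frame = base frame: x ahead of the robot, y to its left, z up, the work surface at z = 0. Lengths are in m, angles in rad, forces in N, time in s.
With the tool pointing down it reaches from about 0.425 to 0.95 m from the base axis. Payload 4.7 kg.
Tool frame: the origin (TCP) lies between the finger pads; the fingertips stand ahead of it and the grasp point (between the pads) lies 3 mm ahead of it (env.tcp_to_tips is the x of the fingertips in the tool frame, in m); x points along the fingers, y is the direction in which the jaws open and shut, and the axes are right-handed (so a half turn about x gives the same grasp; the last joint's range is limited). The gripper opens to 87 mm and grips with 3 to 60 N. Pads are 19 mm wide; open, the fingers measure 117 mm over their backs; the gripper's body (75 mm by 190 mm) begins 51 mm behind the grasp point.
Start: joints at [-1.358, 0.469, -0.049, 1.532, 0.024, 1.141, -0.082], TCP at [0.162, 0.655, 0.245] pointing down, gripper open.
Joint ranges: [-2.59, 2.59], [-0.33, 1.99], [-1.39, 1.29], [0.1, 2.45], [-1.04, 4.18], [0.21, 1.99], [-2.66, 2.66]. Speed limits (rad/s): [2.57, 2.57, 3.14, 3.14, 3.14, 3.14, 3.14].

### API

Orientations are given as a rotation vector (axis times angle).
In Python, from workcell import env gives the robot as it stands. The module is installed in compiled form; this text tells all that it offers.
- The arm moves only by the shell command python3 -m creep 'ROWS' [OPENING] [FORCE]. ROWS is a JSON object of lists of equal length, an entry for each row: "dp": the shift along the tool's x, y, z in cm, a list of three; "twist": the turn about the tool's x in degrees. A call has 1 to 12 rows; each row shifts and turns the commanded pose from where the row before left it, along the tool's axes as they then stand; what a row does not reach is not made up. A row lasts 1/12 s, in which the tool goes at most 41.7 mm and 7.16 degrees, less where a joint would pass 70% of its speed; a pose out of reach is approached as far as the arm can. A call is refused whole if a number of a shift passes 4.17 or a number of a turn 7.16, either way. A call with a gripper value outside its range is refused whole. OPENING is the closure, from 0 (fully open) to 1 (shut), set as the call begins (- or left out, the last holds). The fingers move at their own pace and stop on an object; FORCE is the grip in N (left out, the last holds). Time passes only in rows, so rows that do not move let the fingers close. It gives the time, the measured TCP pose, the force and the opening at its end, in the units of the state.
- env.get_state(): the state, without advancing time (a new reading comes with each control period).
- env.get_image(name): name is "scene" or "side" or "wrist"; returns the picture (420x560x3 uint8, red, green, blue); there is no depth.
- env.get_calibration(name): a dict with "camera_matrix" (3x3 intrinsics, pixels), "k1" (the pictures are not rectified: a ray, as slopes to the right and down, at radius r is drawn at 1 + k1 r^2 times it, then the intrinsics apply), "rvec" (rotation vector, rad) and "tvec" (3), from world to camera coordinates, as OpenCV has them. Camera axes: x right, y down, z forward; pixel columns grow to the right and rows downward; lengths in m; the calibration is good to about 2 mm. A picture is of the moment at which its call begins: read the wrist's pose just before it. get_calibration takes no time and is no camera call; for the wrist camera it gives the pose at the moment of the call.
- env.hand_in(): hands the job in, once; it reports no verdict.
The state is a dict: "time_s": time; "joint_positions": joint angles; "qd": joint speeds; "joint_efforts": joint torques, N m; "position": TCP position; "tool_rot": TCP orientation; "wrist_force": force on the tool from outside, world axes, zero at the start; "ft_torque": the same for the moment, N m; "gripper_width": finger opening in m.
Only numpy, scipy, OpenCV 4.12 (cv2) and the standard library are available. Lean on these libraries where they do the work, as an engineer would, in place of code of your own. Each camera call takes 0.05 s, during which the arm holds its last target. There are 200 camera calls.

### The job

Stand the battery cell upright on the base of the bench ratchet press, centred between its sides, its broad face square against the fixed jaw or close in front of it, and let go. Then pump the press's trigger, pulling it towards the black grip and letting it return, to advance the rod (do not push the rod or pad by hand) until the pad presses the cell firmly against the fixed jaw with its spring plunger sunk about halfway, never all the way in. Finish while holding the trigger squeezed at that pressure; leave the fuse carton, tape roll and nozzle where they are.

Things in the scene. Friction and masses are not known exactly. Their poses are not given: they have to be found in the camera images.
- press: bench ratchet press fixed on the worktop, base 276x90x12 mm, 169 mm high over all. Origin on the worktop below the trigger pivot, z up, x from grip to fixed jaw. Along x: base from -102 to 174 mm; black grip post -32 to -20 mm (26 mm wide, z 105 to 169 mm); grey side plates -40 to 16 mm (to z 106 mm); pivot at x 0, z 92 mm; rod at y 0, z 40 mm; face of the fixed jaw at 152 mm
- fixed_jaw: steel fixed jaw of the press, 50 mm wide in y, 50 mm high above the base (top at 62 mm over the worktop). Origin at the foot of its clamping face, on the base's top; its face looks along -x of the press. Overhead, clear of the work: a gantry beam crosses at x = 0.58 m, 0.55 m above the worktop, and a weld head hangs to 0.29 m above it at x = 0.82 to 0.93, y = -0.47 to -0.28 m
- trigger_blade: aluminium trigger blade, 7 mm thick, 24 mm wide, its top 70 mm from the pivot. Origin on the pivot axis, z along the blade upward. It leans 0.21 rad away from the grip at rest and 0.21 rad towards it fully squeezed
- trigger_pull (a point): point on the trigger blade's front face (the face away from the grip), 50 mm above the pivot: where to pull, at about z = 141 mm, in the direction of -x of the press. Fully squeezed travel here about 21 mm. Takes up to about 13 N at half-sunk plunger
- grip_back (a point): point on the rear face of the fixed grip post (the face away from the trigger), 142 mm over the worktop. From here to trigger_pull is about 47 mm at rest and 26 mm squeezed
- trigger (a joint): trigger angle in rad: 0 at rest, 0.42 fully squeezed (stop). A spring returns it (3 to 5 N at trigger_pull). Its ratchet pawl, 30 mm below the pivot, drives the rod by teeth of 6 mm pitch: a full squeeze and return feeds 12 mm (the first may give less); the rod moves only during the squeeze
- rod (a joint): advance of the rod towards the fixed jaw in m, 0 to 0.075. At the start between 0 and 0.022. A light brake of 3 N holds it, so once the plunger presses harder than that the rod slips back when the trigger is let go
- plunger (a joint): how far the spring plunger that carries the pad is sunk into the rod's end, in m: 0 free, 0.016 all the way in; half is 0.008. Spring 0.8 N per mm after 0.8 N preload: about 7 N at half
- pad: round black pad on the plunger, 30 mm diameter, 6 mm thick. Origin at the centre of its rear face; its pressing face is 6 mm ahead along x of the press, at x = 60 mm + rod - plunger, z = 40 mm. A 40 mm cell standing against the fixed jaw has its near face at x = 112 mm
- cell: prismatic battery cell, plain aluminium, 40 (x) x 50 (y) x 65 (z) mm, 0.2 to 0.45 kg, standing loose. Origin at the centre of its underside, z up. Its two flat terminals on top lie along its y; the broad faces are +x and -x, either may face the jaw. Take it across the 50 mm width. Against the jaw its centre is at x = 132 mm of the press; the pad can push it the last few mm (1 to 4 N)
- fuse_box: small yellow carton, 58x75x30 mm, bystander. Origin at the centre of its underside
- tape_roll: brown roll of tape, 104 mm across, 45 mm high, bystander. Origin at the centre of its underside
- nozzle: copper welding nozzle, 24 mm across, 32 mm high, bystander. Origin at the centre of its underside
- rod_bar: the toothed steel rod with its 24 mm round nose, without the pad; 13 mm wide, 128 mm long. Origin on its axis, 38 mm behind the nose's front end; x along its advance
There are look-alikes about, which are no part of the job. There is more than one size of the cell; the one meant has the size given above.

How it is judged:
By the outcome, as a careful person would: the job done as asked, in the order asked, and still so for the second after the job is handed in, while the arm keeps its last pose, push and grip.
It also fails if it takes over 67 s, if anything falls off the work surface, if the arm or the gripper's body presses on something with over 40 N, if the wrist force passes 120 N, or if a joint passes its speed limit or range.

## Working session

There is one attempt and no reset: what is moved stays moved. The work goes in short steps, Python scripts to look and compute and a shell command to move; the robot and the scene stay as the last step left them, time stands still between calls to the robot, and variables do not carry over. Pictures are saved under pics/ and viewed, about 8 in all and at most 12, crops included, and the job is handed in when it is done.

```bash
mkdir -p pics
cat > h.py <<'E'
import numpy as np,cv2
from workcell import env
def cal(n): 
    c=env.get_calibration(n);return np.array(c["camera_matrix"]),c["k1"],cv2.Rodrigues(np.array(c["rvec"],float))[0],np.array(c["tvec"],float).ravel()
def ray(n,u,v,c=None):
    K,k,R,t=c or cal(n)
    d=cv2.undistortPoints(np.array([[[u,v]]],float),K,np.array([k,0,0,0,0.]))[0,0]
    return -R.T@t, R.T@np.array([d[0],d[1],1])
def onz(n,u,v,z,c=None):
    o,d=ray(n,u,v,c);return o+d*(z-o[2])/d[2]
def proj(n,P,c=None):
    K,k,R,t=c or cal(n)
    return cv2.projectPoints(np.array(P,float).reshape(-1,1,3),cv2.Rodrigues(R)[0],t,K,np.array([k,0,0,0,0.]))[0].reshape(-1,2)
def tri(a,b):
    A=[];B=[]
    for o,d in(a,b):
        d=d/np.linalg.norm(d);M=np.eye(3)-np.outer(d,d);A.append(M);B.append(M@o)
    return np.linalg.solve(sum(A),sum(B))
def snap(n,f):
    im=env.get_image(n)[:,:,::-1].copy();cv2.imwrite(f,im);return im
def st():
    s=env.get_state();R=cv2.Rodrigues(np.array(s["tool_rot"],float))[0]
    print(s["time_s"],"p",np.round(s["position"],4),"F",np.round(s["wrist_force"],1),"w",round(s["gripper_width"],4));print(np.round(R,3));return s,R
E
python3 - <<'E'
from h import *
for n in("scene","side","wrist"):
    snap(n,f"pics/{n}0.png"); K,k,R,t=cal(n); print(n,-R.T@t,R[2],K[0,0])
st();print(env.tcp_to_tips)
E
```

```text
scene [-0.26399521  0.38333385  0.53134059] [ 0.83017863 -0.36411072 -0.4221692 ] 382.38025662047767
side [0.19148098 0.81540208 0.91403188] [ 0.27327035 -0.68371876 -0.6766476 ] 383.1428963826895
wrist [0.08118446 0.6755164  0.38418565] [ 0.29300743 -0.07383569 -0.95325492] 352.14753110245994
0.15 p [0.1615 0.655  0.2437] F [-0.5 -0.1  0.4] w 0.0872
[[-0.     0.239  0.971]
 [-0.001  0.971 -0.239]
 [-1.    -0.002  0.   ]]
0.022
```

View pics/scene0.png

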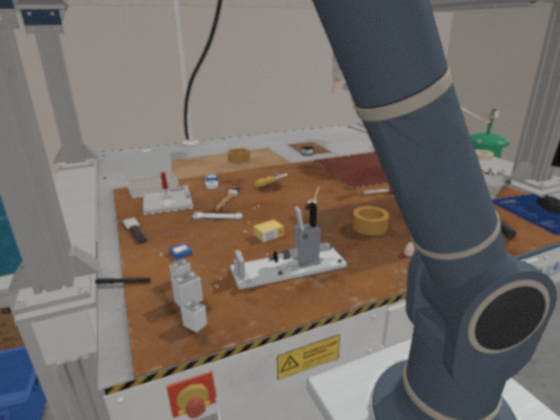

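View pics/side0.png

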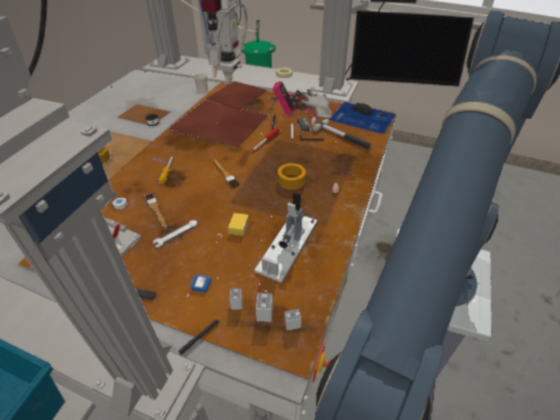

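Press: scene about (290,262), side about (287,245). There are three cell candidates: side (236,299), (264,306) and (292,319), which are scene (180,272), (187,291) and (193,317). I'll check their sizes in one magnified crop.

Run:
```python
from h import *
a=cv2.imread("pics/scene0.png")[245:345,150:250];b=cv2.imread("pics/side0.png")[270:345,215:315];c=cv2.imread("pics/side0.png")[180:285,245:330];d=cv2.imread("pics/scene0.png")[195:290,225:350]
f=lambda i,w,h:cv2.resize(i,(w,h),interpolation=cv2.INTER_CUBIC)
top=np.hstack([f(a,400,400)[:, :],f(b,400,300).copy() if 0 else cv2.copyMakeBorder(f(b,400,300),0,100,0,0,cv2.BORDER_CONSTANT)])
cv2.imwrite("pics/c1.png",top)
cv2.imwrite("pics/c2.png",np.hstack([f(c,425,525),cv2.copyMakeBorder(f(d,375,285),0,240,0,0,cv2.BORDER_CONSTANT)]))
```

```text
(no output)
```

View pics/c1.png

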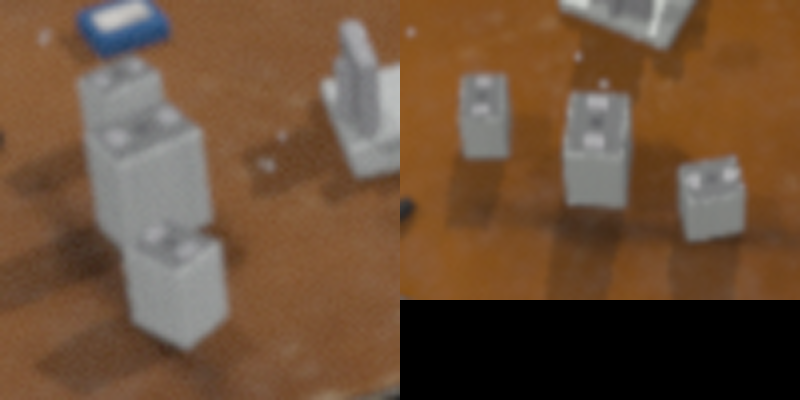

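View pics/c2.png

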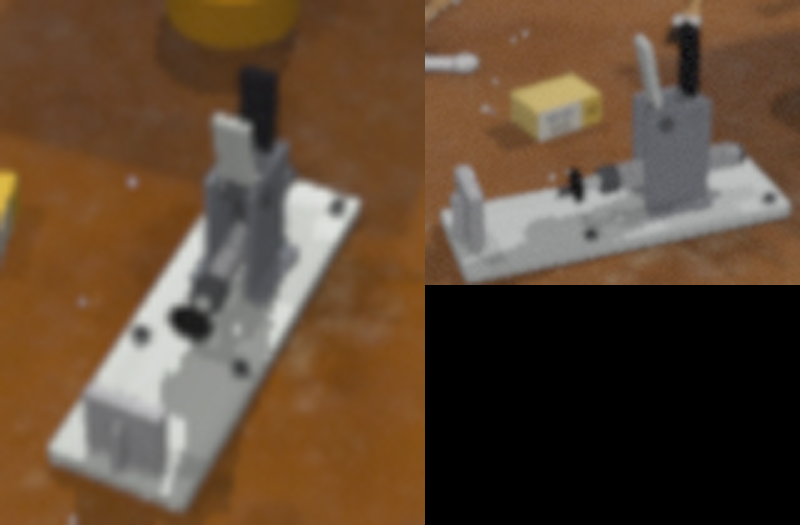

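Run:
```python
from h import *
S=lambda x,y:((x-400)/4+215-.4,y/4+270-.4)
C=lambda x,y:(x/4+150-.4,y/4+245-.4)
P=lambda x,y:(x/5+245-.4,y/5+180-.4)
Q=lambda x,y:((x-425)/3+225-.3,y/3+195-.3)
def size(name,bl,br,tl,tr,tbl,tbr):
    b=[onz("side",*S(*q),0) for q in(bl,br)]
    # height from vertical line above b
    hs=[]
    for p,q in zip(b,(tl,tr)):
        hs.append(tri((p,np.array([0,0,1.])),ray("side",*S(*q)))[2])
    h=np.mean(hs); t=[onz("side",*S(*q),h) for q in(tl,tr,tbl,tbr)]
    n=np.linalg.norm
    print(name,"h",np.round(hs,4),"w",n(b[0]-b[1]),n(t[0]-t[1]),n(t[2]-t[3]),"d",n(t[0]-t[2]),n(t[1]-t[3]),"c",np.mean(t,0),"ang",[np.degrees(np.arctan2(*(e[1::-1]))) for e in(t[1]-t[0],t[2]-t[0])])
size("L",(463,156),(508,157),(461,112),(508,112),(462,75),(507,75))
size("M",(570,205),(627,206),(566,149),(630,149),(570,93),(628,93))
size("R",(689,240),(743,235),(679,184),(744,178),(681,166),(736,157))
T=lambda s,c:print(np.round(tri(ray("side",*S(*s)),ray("scene",*C(*c))),4))
T((485,93),(122,73));T((598,121),(145,127));T((711,177),(178,241))
# press base corners z=.012
for n,q in(("side",P(49,448)),("side",P(182,500)),("side",P(360,203)),("side",P(300,183)),("scene",Q(466,272)),("scene",Q(790,205)),("scene",Q(443,213)),("scene",Q(742,157))): print(n,np.round(onz(n,*q,.012),4))
# jaw top corners z .062
for q in(P(85,392),P(168,405)): print("jawtop",onz("side",*q,.062))
```

```text
L h [0.0519 0.0533] w 0.031145944967849386 0.03133498683864512 0.030624753668618457 d 0.02985895307874453 0.02989188205273387 c [0.52047288 0.30128436 0.05260576] ang [np.float64(-158.6508187258412), np.float64(-64.8972793507333)]
M h [0.0678 0.0689] w 0.0382619418689106 0.04091440652032005 0.038224705623798226 d 0.0429257366902761 0.042935044668561226 c [0.43611007 0.30299947 0.06836004] ang [np.float64(-158.8263949151165), np.float64(-69.89882549788868)]
R h [0.0686 0.0695] w 0.0358618197758557 0.04108536644602814 0.03559684729663985 d 0.013086530893591021 0.015965659282737986 c [0.35564285 0.31294453 0.06907388] ang [np.float64(-153.0115239282675), np.float64(-74.89807285154778)]
[0.5212 0.2995 0.0503]
[0.4374 0.301  0.0654]
[0.3583 0.3027 0.0477]
side [0.521  0.1808 0.012 ]
side [0.4337 0.1879 0.012 ]
side [ 0.4099 -0.0837  0.012 ]
side [ 0.4537 -0.0877  0.012 ]
scene [0.4333 0.1884 0.012 ]
scene [ 0.4112 -0.0855  0.012 ]
scene [0.5189 0.1806 0.012 ]
scene [ 0.496  -0.0892  0.012 ]
jawtop [0.49985763 0.17124203 0.062     ]
jawtop [0.45175176 0.16307736 0.062     ]
```

The candidates measure roughly 31 mm wide × 52 mm high (left), 40 × 65 (middle) and 48 mm high (right). I choose the middle cell, at about (0.437, 0.302). The press x-axis is at about 85° with its origin at about (0.462, 0.013).

```bash
python3 -m creep '{"dp":[[0,-1.2,1.6],[0,-2.5,3.2],[0,-2.5,3.2],[0,-2.5,3.2],[0,-2.5,3.2],[0,-2.5,3.2],[0,-2.5,3.2],[0,-2.5,3.2],[0,-2.5,3.2],[0,-2.5,3.2],[0,-2.5,3.2],[0,-1.3,1.6]],"twist":[0,0,0,0,0,0,0,0,0,0,0,0]}' 0
python3 -m creep '{"dp":[[0,0,0],[0,0,0],[0,0,0],[0,0,0],[0,0,0],[0,0,0],[0,0,0]],"twist":[-6.9,-6.9,-6.9,-6.9,-6.9,0,0]}'
python3 - <<'E'
from h import *
st();snap("wrist","pics/w1.png");print(proj("wrist",[[.437,.302,.065],[.437,.302,0]]))
E
```

```text
time_s: 1.15
position: [0.4406, 0.2988, 0.2446]
tool_rot: [0.194, 1.56, -0.196]
wrist_force: [0.3, -0.3, 0.1]
gripper_width: 0.0872
time_s: 1.73
position: [0.4374, 0.3039, 0.2444]
tool_rot: [-0.28, 1.553, 0.28]
wrist_force: [0.0, 0.5, -0.6]
gripper_width: 0.0867
1.7333 p [0.4374 0.3039 0.2444] F [ 0.   0.5 -0.6] w 0.0867
[[-0.    -0.35   0.937]
 [-0.     0.937  0.35 ]
 [-1.     0.    -0.   ]]
[[278.23066229 192.79126417]
 [278.54078102 178.34562314]]
```

View pics/w1.png

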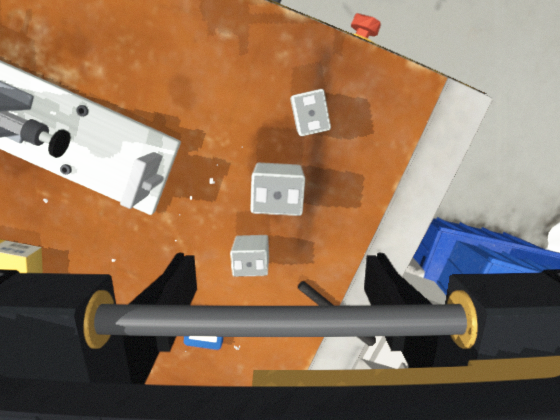

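The wrist view shows the middle cell's terminals at (262,195) and (293,195), so the jaws line up with its 50 mm width. The press base end corners are at (180,140) and (152,214), and the black pad is at (60,143).

Run:
```python
from h import *
for q in((277.5,195.5),(262,195.3),(293,195.3),(252,177),(304,178),(302,216),(253,213)): print(onz("wrist",*q,.065))
print("base",onz("wrist",180,140,.012),onz("wrist",152,214.5,.012))
print("pad",onz("wrist",60,143,.04))
im=cv2.imread("pics/w1.png");cv2.imwrite("pics/w1c.png",cv2.resize(im[60:260,0:320],None,fx=2.5,fy=2.5,interpolation=2))
```

```text
[0.43969564 0.30226952 0.065     ]
[0.44459523 0.28857424 0.065     ]
[0.43442875 0.31582608 0.065     ]
[0.43136077 0.27404725 0.065     ]
[0.41544294 0.31941537 0.065     ]
[0.45048261 0.33123661 0.065     ]
[0.46401335 0.2863711  0.065     ]
base [0.43207194 0.18965302 0.012     ] [0.52270737 0.18219186 0.012     ]
pad [0.47055024 0.08169431 0.04      ]
```

View pics/w1c.png

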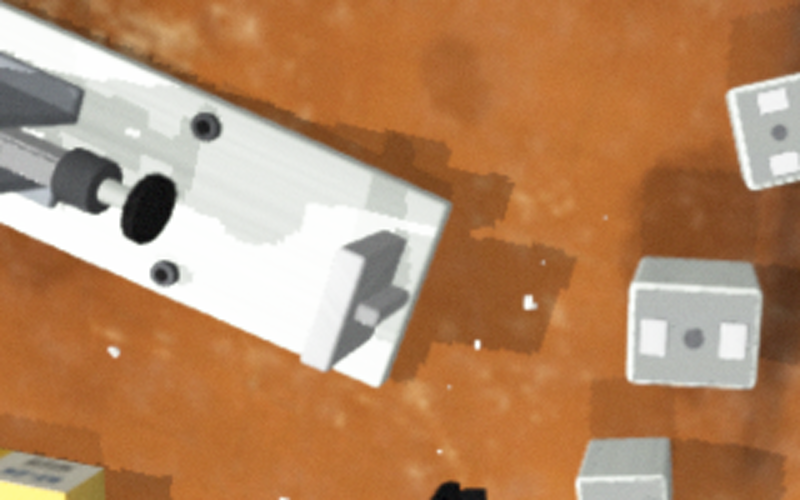

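```bash
python3 -m creep '{"dp":[[2,-0.23,0.15],[4,0,0],[4,0,0],[4,0,0],[4,0,0],[1.95,0,0],[0,0,0],[0,0,0]],"twist":[0,0,0,0,0,0,0,0]}'
python3 -m creep '{"dp":[[0,0,0],[0,0,0],[0,0,0],[0,0,0],[0,0,0],[0,0,0],[0,0,0],[0,0,0],[0,0,0]],"twist":[0,0,0,0,0,0,0,0,0]}' 1 30
```

```text
time_s: 2.45
position: [0.4394, 0.3023, 0.0444]
tool_rot: [-0.283, 1.554, 0.281]
wrist_force: [0.3, 0.5, 0.1]
gripper_width: 0.0869
time_s: 3.2
position: [0.44, 0.3024, 0.0455]
tool_rot: [-0.283, 1.552, 0.283]
wrist_force: [-0.5, -1.5, 4.6]
gripper_width: 0.0505
```

```bash
python3 -m creep '{"dp":[[-2,0,0],[-3,0,0],[-4,0,0],[-2,0,0],[0,0,0],[0,0,0],[0,0,0],[0,0,0],[0,0,0],[0,0,0],[0,0,0],[0,0,0]],"twist":[0,0,-5,-6.5,-6.5,-6.5,-6.5,-6.5,-6.5,-6.5,-6.5,-4]}'
python3 -m creep '{"dp":[[0,0,0],[0,-0.7,-2],[0,-1,-3.5],[0,-1,-3.5],[0,-1,-3.5],[0,-0.7,-2],[0,-0.3,-1.3],[0,0,0],[0,0,0]],"twist":[-3.6,0,0,0,0,0,0,0,0]}'
python3 - <<'E'
from h import *
st();snap("wrist","pics/w2.png");
E
```

```text
time_s: 4.2
position: [0.4388, 0.3019, 0.1538]
tool_rot: [-1.105, 1.275, 1.106]
wrist_force: [1.0, 0.2, -4.3]
gripper_width: 0.0506
time_s: 4.95
position: [0.4728, 0.1405, 0.1542]
tool_rot: [-1.146, 1.25, 1.148]
wrist_force: [0.1, 0.0, -3.0]
gripper_width: 0.0501
4.95 p [0.4728 0.1405 0.1542] F [ 0.1  0.  -3. ] w 0.0501
[[-0.002 -0.996  0.085]
 [-0.     0.085  0.996]
 [-1.     0.002 -0.   ]]
```

View pics/w2.png

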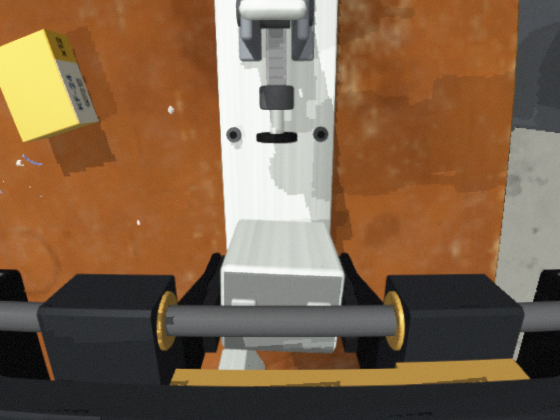

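The view shows the held cell at (281,280), the pad at (277,136), and the base edges running straight up the picture.

Run:
```python
from h import *
s,R=st();p=np.array(s["position"])
im=cv2.imread("pics/w2.png");hsv=cv2.cvtColor(im,cv2.COLOR_BGR2HSV)
for v in(70,100,125,150,190,210):
    m=np.where(hsv[v,180:380,1]<90)[0]+180; 
    l,r=m.min()-.5,m.max()+.5
    a,b=[R.T@(onz("wrist",u,v,.012)-p)*1000 for u in(l,r)]
    print(v,l,r,a.round(1),b.round(1),"mid",((a+b)/2).round(1)[1:],"w",(b-a)[1].round(1))
for q,z in(((277,136.5),.040),((277,97),.04)): print((R.T@(onz("wrist",*q,z)-p)*1000).round(1))
```

```text
5.0 p [0.4728 0.1417 0.1544] F [ 0.2  0.1 -3.3] w 0.0501
[[-0.001 -0.997  0.083]
 [ 0.001  0.083  0.997]
 [-1.     0.001  0.   ]]
70 216.5 336.5 [ 142.3  -48.8 -106.8] [ 142.4   42.  -106.8] mid [  -3.4 -106.8] w 90.8
100 218.5 334.5 [142.3 -48.2 -84.8] [142.4  41.3 -84.8] mid [ -3.4 -84.8] w 89.5
125 219.5 333.5 [142.3 -48.3 -65.9] [142.5  41.3 -65.8] mid [ -3.5 -65.9] w 89.6
150 220.5 333.5 [142.3 -48.4 -46.3] [142.5  42.1 -46.2] mid [ -3.1 -46.2] w 90.5
190 222.5 331.5 [142.3 -48.3 -13.3] [142.5  41.9 -13.3] mid [ -3.2 -13.3] w 90.2
210 223.5 330.5 [142.4 -48.3   4. ] [142.5  41.8   4. ] mid [-3.3  4. ] w 90.1
[114.4  -2.8 -59.4]
[114.4  -2.8 -86.5]
```

Run:
```python
from h import *
s,R=st();p=np.array(s["position"])
im=cv2.imread("pics/w2.png")
g=cv2.cvtColor(im,cv2.COLOR_BGR2GRAY).astype(int);hsv=cv2.cvtColor(im,cv2.COLOR_BGR2HSV)
for v in(262,270,280,290): print(v,[(u,g[v,u]) for u in list(range(216,232,1))],[(u,g[v,u]) for u in range(332,350)])
for v,l,r in((268,223,341),): 
    for u in(l,r): print((R.T@(onz("wrist",u,v,p[2]+.022)-p)*1000).round(1))
```

```text
5.0 p [0.4728 0.1417 0.1544] F [ 0.2  0.1 -3.3] w 0.0501
[[-0.001 -0.997  0.083]
 [ 0.001  0.083  0.997]
 [-1.     0.001  0.   ]]
262 [(216, np.int64(15)), (217, np.int64(18)), (218, np.int64(15)), (219, np.int64(24)), (220, np.int64(24)), (221, np.int64(28)), (222, np.int64(78)), (223, np.int64(155)), (224, np.int64(197)), (225, np.int64(203)), (226, np.int64(202)), (227, np.int64(204)), (228, np.int64(205)), (229, np.int64(208)), (230, np.int64(211)), (231, np.int64(210))] [(332, np.int64(207)), (333, np.int64(209)), (334, np.int64(209)), (335, np.int64(211)), (336, np.int64(208)), (337, np.int64(199)), (338, np.int64(184)), (339, np.int64(161)), (340, np.int64(101)), (341, np.int64(43)), (342, np.int64(20)), (343, np.int64(17)), (344, np.int64(17)), (345, np.int64(19)), (346, np.int64(14)), (347, np.int64(19)), (348, np.int64(11)), (349, np.int64(18))]
270 [(216, np.int64(28)), (217, np.int64(28)), (218, np.int64(28)), (219, np.int64(49)), (220, np.int64(116)), (221, np.int64(201)), (222, np.int64(230)), (223, np.int64(236)), (224, np.int64(238)), (225, np.int64(243)), (226, np.in
[... 1335 characters left out ...]
4(31)), (220, np.int64(97)), (221, np.int64(191)), (222, np.int64(218)), (223, np.int64(214)), (224, np.int64(150)), (225, np.int64(137)), (226, np.int64(138)), (227, np.int64(136)), (228, np.int64(136)), (229, np.int64(136)), (230, np.int64(132)), (231, np.int64(133))] [(332, np.int64(134)), (333, np.int64(135)), (334, np.int64(136)), (335, np.int64(136)), (336, np.int64(138)), (337, np.int64(136)), (338, np.int64(131)), (339, np.int64(134)), (340, np.int64(176)), (341, np.int64(192)), (342, np.int64(160)), (343, np.int64(77)), (344, np.int64(33)), (345, np.int64(32)), (346, np.int64(28)), (347, np.int64(30)), (348, np.int64(26)), (349, np.int64(30))]
[-22.  -21.9 -23.9]
[-22.   22.1 -23.9]
```

```bash
python3 -m creep '{"dp":[[2,-0.2,-0.25],[4,0,0],[1.5,0,0],[0.9,0,0],[0,0,0],[0,0,0]],"twist":[0,0,0,0,0,0]}'
python3 - <<'E'
from h import *
s,R=st();p=np.array(s["position"])
im=snap("wrist","pics/w3.png");snap("scene","pics/s3.png");a=snap("side","pics/d3.png")
hsv=cv2.cvtColor(im,cv2.COLOR_BGR2HSV)
for v in(20,60,100,140,180,210):
    m=np.where(hsv[v,150:420,1]<90)[0]+150; l,r=m.min()-.5,m.max()+.5
    x,y=[R.T@(onz("wrist",u,v,.012)-p)*1000 for u in(l,r)]
    print(v,l,r,x.round(1),y.round(1),"mid",((x+y)/2).round(1)[1:])
b=cv2.imread("pics/s3.png")
f=lambda i:cv2.resize(i,(400,400),interpolation=2)
cv2.imwrite("pics/c3.png",np.hstack([f(b[200:300,220:320]),f(a[195:295,235:335])]))
E
```

```text
time_s: 5.5
position: [0.4754, 0.1398, 0.0712]
tool_rot: [-1.149, 1.246, 1.149]
wrist_force: [0.2, 0.5, -4.0]
gripper_width: 0.0501
5.5 p [0.4754 0.1398 0.0712] F [ 0.2  0.5 -4. ] w 0.0501
[[ 0.    -0.997  0.081]
 [ 0.001  0.081  0.997]
 [-1.    -0.     0.001]]
20 194.5 367.5 [  59.1  -46.3 -125.5] [  59.1   44.1 -125.3] mid [  -1.1 -125.4]
60 196.5 365.5 [  59.2  -46.3 -105.6] [  59.1   44.  -105.4] mid [  -1.1 -105.5]
100 198.5 363.5 [ 59.2 -46.4 -84.8] [ 59.2  44.1 -84.7] mid [ -1.1 -84.7]
140 201.5 360.5 [ 59.2 -46.1 -63. ] [ 59.2  43.8 -62.9] mid [ -1.2 -62.9]
180 203.5 358.5 [ 59.2 -46.4 -39.9] [ 59.2  44.  -39.8] mid [ -1.2 -39.9]
210 205.5 356.5 [ 59.2 -46.4 -21.6] [ 59.2  44.  -21.5] mid [ -1.2 -21.5]
```

View pics/c3.png

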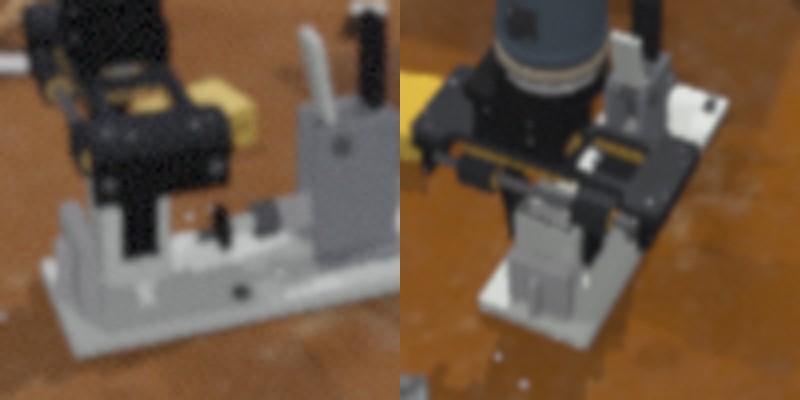

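View pics/w3.png

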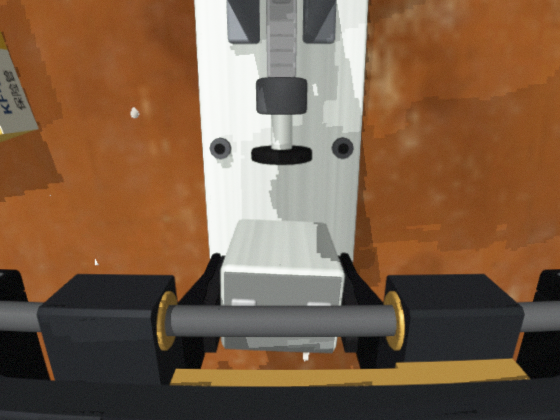

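```bash
python3 -m creep '{"dp":[[1.1,-0.08,0.1],[0.12,0,0],[0.1,0,0],[0.04,0,0],[0,0,0]],"twist":[0,0,0,0,0]}'
python3 -c "
from h import *
s,R=st();p=np.array(s['position'])
print((R.T@(onz('wrist',281.5,154.5,.04)-p)*1000).round(1))"
```

```text
time_s: 6.07
position: [0.4761, 0.1394, 0.0575]
tool_rot: [-1.148, 1.247, 1.148]
wrist_force: [-0.1, 1.0, -4.7]
gripper_width: 0.05
6.0667 p [0.4761 0.1394 0.0575] F [-0.1  1.  -4.7] w 0.05
[[-0.    -0.997  0.083]
 [ 0.     0.083  0.997]
 [-1.     0.     0.   ]]
[ 17.5   0.  -60.4]
```

```bash
python3 -m creep '{"dp":[[0.1,0,0],[0.05,0,0],[0,0,0]],"twist":[0,0,0]}'
python3 -m creep '{"dp":[[0,0,0.1],[0,0,0.1],[0,0,0]],"twist":[0,0,0]}'
```

```text
time_s: 6.32
position: [0.4762, 0.1394, 0.0574]
tool_rot: [-1.148, 1.247, 1.148]
wrist_force: [-5.8, -1.6, 12.0]
gripper_width: 0.0501
time_s: 6.57
position: [0.4762, 0.1396, 0.0574]
tool_rot: [-1.149, 1.25, 1.146]
wrist_force: [-4.8, -5.2, 14.4]
gripper_width: 0.0501
```

```bash
python3 -m creep '{"dp":[[-0.13,0,0],[0,0,0],[0,0,0],[0,0,0],[0,0,0],[0,0,0]],"twist":[0,0,0,0,0,0]}' 0.25
python3 -m creep '{"dp":[[-1,0,0],[-3,0,0],[-4,0,0],[-4,0,0],[-3,0,0],[0,0,0],[0,0,0]],"twist":[0,0,0,0,0,0,0]}'
python3 - <<'E'
from h import *
s,R=st();im=snap("wrist","pics/w4.png");p=np.array(s["position"]);c=cal("wrist")
cv2.imwrite("pics/c4.png",im[90:390,130:430])
np.save("c4.npy",np.array([p,*R]));
import pickle;pickle.dump(c,open("c4.pkl","wb"))
E
```

```text
time_s: 7.07
position: [0.4763, 0.1416, 0.0571]
tool_rot: [-1.148, 1.247, 1.148]
wrist_force: [-0.0, 0.4, 0.3]
gripper_width: 0.0648
time_s: 7.65
position: [0.4774, 0.1418, 0.2097]
tool_rot: [-1.149, 1.242, 1.145]
wrist_force: [-0.3, -0.1, -0.2]
gripper_width: 0.0652
7.65 p [0.4774 0.1418 0.2097] F [-0.3 -0.1 -0.2] w 0.0652
[[ 0.005 -0.997  0.083]
 [ 0.002  0.083  0.997]
 [-1.    -0.005  0.002]]
```

View pics/c4.png

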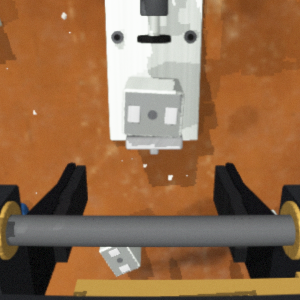

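The cell stands at about full-image (281,205), in line with the base and with the jaw just behind it at (284,232). Next is the trigger.

```bash
python3 -m creep '{"dp":[[0,0,-1.5],[0,0.1,-3],[0,0.1,-3],[0,0,-3],[0,0,-2.5],[0,0,-1],[0,0,0]],"twist":[0,0,0,0,0,0,3]}' 0
python3 -m creep '{"dp":[[0,0,0],[0,0,0],[0,0,0],[0,0,0],[0,0,0],[0,0,0],[0,0,0],[0,0,0],[0,0,0],[0,0,0],[0,0,0],[0,0,0]],"twist":[7,7,7,7,7,7,7,7,7,7,7,7]}'
python3 -m creep '{"dp":[[0,0,0],[0,0,0],[0,0,0]],"twist":[3,0,0]}'
python3 - <<'E'
from h import *
s,R=st();im=snap("wrist","pics/w5.png");a=snap("side","pics/d5.png");b=snap("scene","pics/s5.png")
f=lambda i,w,h:cv2.resize(i,(w,h),interpolation=2)
cv2.imwrite("pics/c5.png",np.vstack([f(im,533,400)[:, :],]) if 0 else np.hstack([im,cv2.copyMakeBorder(f(b[180:285,235:355],240,210),0,0,0,0,0) if 0 else np.vstack([f(b[180:285,235:355],240,210),f(a[180:285,235:355],240,210)])]))
o=np.array([.4645,.0126,0]);u=np.array([.083,.9965,0]);w=np.array([-.9965,.083,0])
print(proj("wrist",[o+u*.0165+[0,0,.160],o-u*.026+[0,0,.169],o+u*.0165+w*.012+[0,0,.160],o+u*.0165-w*.012+[0,0,.160]]))
E
```

```text
time_s: 8.28
position: [0.4646, 0.0295, 0.2035]
tool_rot: [-1.1, 1.281, 1.11]
wrist_force: [0.6, 0.7, 0.9]
gripper_width: 0.0862
time_s: 9.28
position: [0.4648, 0.0333, 0.204]
tool_rot: [0.027, 1.579, -0.029]
wrist_force: [0.3, 0.9, -0.2]
gripper_width: 0.0871
time_s: 9.53
position: [0.4652, 0.0335, 0.2045]
tool_rot: [0.062, 1.577, -0.065]
wrist_force: [-0.4, 0.4, -0.2]
gripper_width: 0.0869
9.5333 p [0.4652 0.0335 0.2045] F [-0.4  0.4 -0.2] w 0.0869
[[-0.007  0.081  0.997]
 [-0.001  0.997 -0.081]
 [-1.    -0.002 -0.007]]
[[271.91929152 253.88923863]
 [194.7341429  260.2078132 ]
 [271.79197085 234.34820202]
 [272.04555283 272.69973407]]
```

View pics/c5.png

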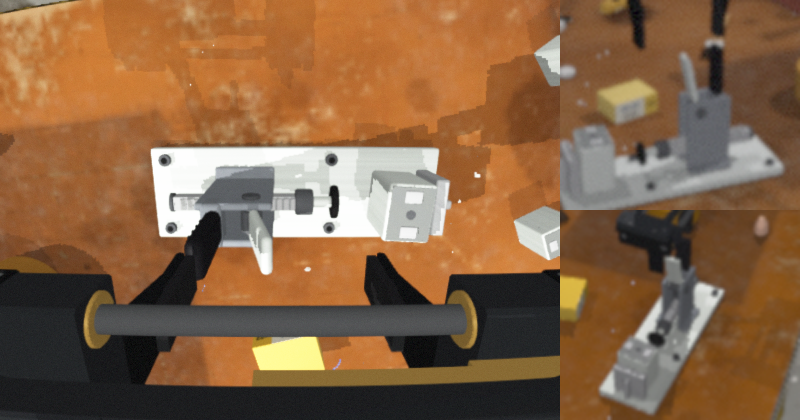

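Run:
```python
from h import *
im=cv2.imread("pics/w5.png");g=cv2.cvtColor(im,cv2.COLOR_BGR2GRAY)
n,l,s,c=cv2.connectedComponentsWithStats((g[160:260,360:440]>235).astype(np.uint8))
T=[]
for i in range(1,n):
    if s[i,4]>60: 
        q=c[i]+[360,160];P=onz("wrist",*q,.077);T.append(P);print(s[i],q,P)
hsv=cv2.cvtColor(im,cv2.COLOR_BGR2HSV)
for cc in (300,345):
    m=np.where(hsv[130:260,cc,1]<90)[0]+130;a,b=[onz("wrist",cc,v,.012) for v in(m.min()-.5,m.max()+.5)];print(cc,m.min(),m.max(),a,b)
print("pad",onz("wrist",334,202,.04),"cellc",onz("wrist",411,213.5,.077))
```

```text
[ 22  32  10  48 162] [386.43209877 215.64814815] [0.47669648 0.1188726  0.077     ]
[ 45  33  18  10 161] [413.64596273 197.54658385] [0.4632798  0.14073297 0.077     ]
[  0  37  20  39 390] [365.57179487 220.26923077] [0.47924152 0.10188923 0.077     ]
[ 40  68  17  11 151] [407.70198675 232.72847682] [0.49295843 0.13671336 0.077     ]
300 146 236 [0.42293037 0.0558309  0.012     ] [0.51420392 0.04983494 0.012     ]
345 146 236 [0.42624843 0.09813345 0.012     ] [0.51798466 0.09550088 0.012     ]
pad [0.47255744 0.08185836 0.04      ] cellc [0.47651445 0.13896019 0.077     ]
```

Run:
```python
from h import *
import pickle
c=pickle.load(open("c4.pkl","rb"));M=np.load("c4.npy");p,R=M[0],M[1:]
im=cv2.imread("pics/w4.png");g=cv2.cvtColor(im,cv2.COLOR_BGR2GRAY);hsv=cv2.cvtColor(im,cv2.COLOR_BGR2HSV)
n,l,s,cc=cv2.connectedComponentsWithStats((g[185:225,250:320]>235).astype(np.uint8))
for i in range(1,n):
    if s[i,4]>40: q=cc[i]+[250,185];print(s[i],q,(R.T@(onz("x",*q,.077,c)-p)*1000).round(1))
for v in(110,140,215):
    m=np.where(hsv[v,200:370,1]<90)[0]+200
    print(v,[(R.T@(onz("x",u,v,.012,c)-p)*1000).round(1)[1:] for u in(m.min()-.5,m.max()+.5)])
```

```text
[  0   0   4  40 144] [251.34027778 204.04861111] [132.8 -22.1  -5.3]
110 [array([-40.9, -77.1]), array([ 49.6, -77.1])]
140 [array([-40.9, -49.6]), array([ 49.7, -49.6])]
215 [array([-40.6,  24.8]), array([49.8, 24.8])]
```

```bash
python3 -m creep '{"dp":[[0,-1,0],[0,-1.5,0],[0,-1,0],[0,-0.1,0],[0,0,0]],"twist":[0,0,0,0,0]}'; python3 -c "
from h import *
s,R=st();print(s['joint_positions'])"
```

```text
time_s: 10.1
position: [0.463, -0.0034, 0.2057]
tool_rot: [0.066, 1.574, -0.068]
wrist_force: [0.3, 0.6, -1.2]
gripper_width: 0.0867
10.1 p [ 0.463  -0.0034  0.2057] F [ 0.3  0.6 -1.2] w 0.0867
[[-0.004  0.085  0.996]
 [-0.001  0.996 -0.085]
 [-1.    -0.002 -0.004]]
[ 0.38366921  0.20960464 -0.53000316  2.03584154  0.13206744  0.93282807
  1.26973231]
```

Run:
```python
from h import *
import pickle
c=pickle.load(open("c4.pkl","rb"));M=np.load("c4.npy");p,R=M[0],M[1:]
for q in((282,205),(264.5,205),(299,204)): print((R.T@(onz("x",*q,.077,c)-p)*1000).round(1))
im=cv2.imread("pics/w4.png");g=cv2.cvtColor(im,cv2.COLOR_BGR2GRAY)
print(g[205,246:326]);print(g[233,246:326])
```

```text
[132.7   2.5  -4.5]
[132.8 -11.6  -4.5]
[132.6  16.1  -5.3]
[249 249 250 250 249 243 238 240 215 174 169 190 220 232 231 234 234 233
 233 232 230 229 223 193 160 164 168 168 166 168 169 149 116 112 113 116
 114 108 111 112 122 145 165 168 169 169 168 170 184 216 232 229 232 234
 233 233 232 231 230 228 204 166 168 172 174 180 177 181 194 193 191 193
 194 192 188 190 189 190 187 184]
[ 98  93  93  93  87  88  87  88  95 134 195 226 228 218 217 208 185 184
 184 186 187 188 183 184 184 181 182 182 183 185 183 183 180 179 181 185
 191 191 192 185 181 176 179 183 180 179 182 186 187 185 186 186 187 184
 186 188 187 183 182 182 181 181 184 182 175 158 128  92  87  85  85  91
  86  89  88  89  88  89  91  93]
```

The cell sits about 2 mm off the centreline, towards press −y. I accept that. Lowering over the trigger and grip.

```bash
python3 -m creep '{"dp":[[1.5,0,0],[2.5,0,0],[1.5,0,0],[0.7,-0.2,0],[0,-0.2,0],[0,0,0]],"twist":[0,0,0,0,0,0]}'
python3 -m creep '{"dp":[[0,0,0],[0,0,0],[0,0,0],[0,0,0],[0,0,0]],"twist":[0,0,0,0,0]}' 0.46 25
```

```text
time_s: 10.6
position: [0.4628, -0.0066, 0.144]
tool_rot: [0.064, 1.574, -0.066]
wrist_force: [-0.4, -0.3, -0.2]
gripper_width: 0.0872
time_s: 11.02
position: [0.4633, -0.0051, 0.1446]
tool_rot: [0.065, 1.572, -0.064]
wrist_force: [-1.0, 5.6, 5.8]
gripper_width: 0.0617
```

```bash
python3 -m creep '{"dp":[[0,0,0],[0,0,0],[0,0,0],[0,0,0],[0,0,0]],"twist":[0,0,0,0,0]}'
python3 -m creep '{"dp":[[0,0,0],[0,0,0],[0,0,0],[0,0,0],[0,0,0],[0,0,0]],"twist":[0,0,0,0,0,0]}' 0.66
python3 -m creep '{"dp":[[0,0,0],[0,0,0],[0,0,0],[0,0,0],[0,0,0],[0,0,0]],"twist":[0,0,0,0,0,0]}' 0.75
```

```text
time_s: 11.43
position: [0.4629, -0.0063, 0.1439]
tool_rot: [0.064, 1.573, -0.066]
wrist_force: [0.8, 4.1, 2.4]
gripper_width: 0.0476
time_s: 11.93
position: [0.4629, -0.0056, 0.1439]
tool_rot: [0.065, 1.573, -0.065]
wrist_force: [1.4, 4.6, 4.2]
gripper_width: 0.0302
time_s: 12.43
position: [0.4628, -0.0065, 0.1439]
tool_rot: [0.064, 1.573, -0.066]
wrist_force: [0.6, 3.4, 4.5]
gripper_width: 0.0281
```

```bash
cat > pad.py <<'E'
from h import *
import sys
s=env.get_state();c=cal("wrist");im=snap("wrist",sys.argv[1])
print(s["time_s"],"w",round(s["gripper_width"],4),"F",np.round(s["wrist_force"],1))
o=np.array([.4655,.0126,0]);u=np.array([.083,.9965,0]);w=np.array([-.9965,.083,0])
x=np.arange(.03,.16,.0005)
g=cv2.cvtColor(im,cv2.COLOR_BGR2GRAY)
for dy in(-.008,0,.008):
    q=proj("wrist",[o+u*t+w*dy+[0,0,.048] for t in x],c)
    v=[int(g[int(round(b)),int(round(a))]) if 0<=a<559.5 and 0<=b<419.5 else -1 for a,b in q]
    d=x[(np.array(v)<45)&(np.array(v)>=0)]
    print(dy,"dark",(d.min()*1000,d.max()*1000) if len(d) else None,v[::6])
E
python3 pad.py pics/p1.png
python3 -m creep '{"dp":[[0,0,0],[0,0,0],[0,0,0],[0,0,0],[0,0,0],[0,0,0],[0,0,0],[0,0,0],[0,0,0],[0,0,0]],"twist":[0,0,0,0,0,0,0,0,0,0]}' 0.14
python3 -m creep '{"dp":[[0,0,0],[0,0,0],[0,0,0],[0,0,0],[0,0,0],[0,0,0],[0,0,0],[0,0,0],[0,0,0],[0,0,0]],"twist":[0,0,0,0,0,0,0,0,0,0]}' 0.75
python3 pad.py pics/p2.png
```

```text
12.4333 w 0.0281 F [0.6 3.4 4.5]
-0.008 dark (np.float64(74.00000000000004), np.float64(83.00000000000004)) [252, 252, 252, 252, 251, 111, 95, 97, 100, 99, 165, 251, 251, 251, 250, 20, 22, 36, 114, 250, 242, 206, 208, 200, 200, 210, 206, 206, 210, 209, 214, 252, 169, 174, 174, 172, 169, 169, 148, 141, 170, 173, 171, 169]
0 dark (np.float64(77.50000000000004), np.float64(84.00000000000004)) [172, 173, 166, 178, 155, 154, 91, 88, 82, 82, 82, 222, 228, 251, 252, 239, 21, 35, 43, 246, 243, 206, 207, 204, 208, 210, 210, 209, 201, 171, 128, 181, 109, 127, 126, 127, 171, 177, 194, 230, 184, 194, 150, 126]
0.008 dark (np.float64(75.00000000000004), np.float64(83.00000000000004)) [118, 119, 119, 122, 120, 49, 73, 72, 71, 77, 80, 203, 203, 162, 133, 38, 22, 27, 78, 200, 197, 125, 126, 197, 205, 207, 209, 130, 127, 123, 125, 169, 107, 128, 127, 129, 126, 173, 185, 183, 185, 179, 149, 123]
time_s: 13.32
position: [0.462, -0.0072, 0.1435]
tool_rot: [0.063, 1.575, -0.067]
wrist_force: [0.4, -1.1, -0.1]
gripper_width: 0.0741
time_s: 14.15
position: [0.4629, -0.0065, 0.1441]
tool_rot: [0.065, 1.573,
[... 252 characters left out ...]
8, 28, 24, 36, 42, 205, 206, 198, 201, 208, 203, 208, 212, 209, 212, 253, 174, 171, 173, 171, 171, 169, 128, 126, 170, 169, 169, 167]
0 dark (np.float64(83.50000000000004), np.float64(91.00000000000006)) [171, 175, 164, 174, 149, 176, 166, 132, 88, 87, 88, 86, 85, 220, 246, 251, 251, 238, 25, 36, 28, 187, 145, 196, 208, 210, 211, 208, 203, 163, 127, 186, 115, 127, 128, 138, 171, 175, 225, 228, 185, 190, 152, 127]
0.008 dark (np.float64(81.00000000000004), np.float64(89.00000000000006)) [119, 116, 116, 118, 117, 121, 119, 49, 73, 72, 72, 84, 93, 202, 219, 144, 73, 22, 24, 33, 53, 125, 125, 124, 167, 206, 211, 135, 121, 123, 124, 150, 138, 124, 126, 127, 127, 180, 183, 182, 180, 199, 145, 129]
```

```bash
python3 -m creep '{"dp":[[0,0,0],[0,0,0],[0,0,0],[0,0,0],[0,0,0],[0,0,0],[0,0,0],[0,0,0],[0,0,0],[0,0,0],[0,0,0],[0,0,0]],"twist":[0,0,0,0,0,0,0,0,0,0,0,0]}' 0
python3 pad.py pics/p3.png
python3 -m creep '{"dp":[[0,0,0],[0,0,0],[0,0,0],[0,0,0],[0,0,0],[0,0,0],[0,0,0],[0,0,0],[0,0,0],[0,0,0],[0,0,0],[0,0,0]],"twist":[0,0,0,0,0,0,0,0,0,0,0,0]}' 0.8 30
python3 pad.py pics/p4.png
```

```text
time_s: 15.2
position: [0.4624, -0.0068, 0.1437]
tool_rot: [0.064, 1.574, -0.067]
wrist_force: [0.6, 0.6, 0.5]
gripper_width: 0.0865
15.2 w 0.0865 F [0.6 0.6 0.5]
-0.008 dark (np.float64(79.50000000000004), np.float64(90.00000000000006)) [252, 251, 251, 251, 251, 251, 251, 90, 99, 99, 103, 105, 144, 251, 251, 251, 245, 27, 21, 37, 35, 205, 208, 200, 200, 207, 201, 208, 213, 211, 215, 253, 170, 172, 173, 172, 170, 174, 127, 123, 172, 171, 169, 168]
0 dark (np.float64(82.50000000000004), np.float64(90.50000000000006)) [157, 179, 170, 174, 160, 176, 150, 151, 94, 91, 83, 84, 81, 218, 228, 251, 251, 242, 25, 32, 37, 194, 141, 195, 210, 210, 212, 208, 203, 208, 210, 246, 178, 172, 168, 172, 168, 175, 217, 229, 233, 195, 171, 167]
0.008 dark (np.float64(80.50000000000004), np.float64(89.50000000000006)) [117, 116, 119, 117, 117, 119, 119, 48, 75, 71, 69, 75, 90, 204, 218, 124, 69, 26, 26, 30, 78, 127, 127, 125, 134, 205, 209, 212, 207, 124, 126, 156, 124, 128, 129, 128, 129, 170, 181, 181, 184, 179, 141, 126]
time_s: 16.25
position: [0.4629, -0.0065, 0.144]
tool_rot: [0.065, 1.573, -0.066]
[... 242 characters left out ...]
50, 250, 147, 28, 22, 35, 37, 197, 203, 208, 206, 206, 211, 210, 210, 252, 171, 172, 171, 173, 168, 167, 135, 121, 171, 168, 170, 170]
0 dark (np.float64(89.00000000000006), np.float64(97.00000000000006)) [168, 177, 158, 177, 149, 173, 160, 178, 151, 162, 86, 90, 86, 84, 81, 219, 248, 251, 251, 238, 26, 33, 35, 119, 123, 210, 211, 209, 202, 163, 124, 183, 108, 129, 126, 131, 170, 171, 215, 229, 185, 192, 156, 128]
0.008 dark (np.float64(86.50000000000004), np.float64(95.50000000000006)) [120, 117, 114, 119, 117, 114, 117, 117, 112, 45, 74, 75, 83, 85, 96, 233, 199, 97, 67, 33, 26, 29, 68, 119, 119, 185, 211, 135, 121, 123, 126, 162, 106, 123, 127, 123, 125, 182, 183, 180, 180, 197, 148, 125]
```

Each pump so far has fed about one 6 mm tooth, which is usable. I'll continue and track nose–pad spacing as the measure of plunger sink.

```bash
cat > pad.py <<'E'
from h import *
import sys
s=env.get_state();c=cal("wrist");im=snap("wrist",sys.argv[1])
print(s["time_s"],"w",round(s["gripper_width"],4),"F",np.round(s["wrist_force"],1),"y",s["position"][1])
o=np.array([.4655,.0126,0]);u=np.array([.083,.9965,0]);w=np.array([-.9965,.083,0])
x=np.arange(.03,.16,.00025)
g=cv2.GaussianBlur(cv2.cvtColor(im,cv2.COLOR_BGR2GRAY),(3,3),0).astype(np.float32)
for dy in(-.004,0,.003):
    q=proj("wrist",[o+u*t+w*dy+[0,0,.048] for t in x],c).astype(np.float32)
    v=cv2.remap(g,q[:,0],q[:,1],1).ravel()
    i0=np.where(v<60)[0];i0=i0[x[i0]>.07];b=i0[0]
    while v[b]<140:b-=1
    n=b
    while v[n]>150:n-=1
    e=i0[0]
    while v[e]<80:e+=1
    print(dy,"nose %.1f padrear %.1f padfront %.1f shaft %.1f"%(x[n]*1e3,x[b]*1e3,x[e]*1e3,(x[b]-x[n])*1e3),v[e:e+90:8].astype(int))
E
W='{"dp":[[0,0,0],[0,0,0]],"twist":[0,0]}'
python3 pad.py pics/p5.png
python3 -m creep '{"dp":[[0,0,0],[0,0,0],[0,0,0],[0,0,0],[0,0,0],[0,0,0],[0,0,0],[0,0,0],[0,0,0],[0,0,0],[0,0,0]],"twist":[0,0,0,0,0,0,0,0,0,0,0]}' 0 >/dev/null
python3 -m creep '{"dp":[[0,0,0],[0,0,0],[0,0,0],[0,0,0],[0,0,0],[0,0,0],[0,0,0],[0,0,0],[0,0,0],[0,0,0],[0,0,0]],"twist":[0,0,0,0,0,0,0,0,0,0,0]}' 0.8 30
python3 pad.py pics/p6.png
```

```text
16.3 w 0.0283 F [-0.3  1.4  3.9] y -0.00653021832566722
-0.004 nose 73.0 padrear 82.5 padfront 98.0 shaft 9.5 [ 91 141 174 198 206 208 209 208 209 209 205 203]
0 nose 88.0 padrear 88.0 padfront 98.3 shaft 0.0 [ 88 122 132 198 208 210 208 205 202 188 132 125]
0.003 nose 88.0 padrear 88.0 padfront 97.8 shaft 0.0 [ 80 123 125 133 196 204 203 203 204 178 131 127]
time_s: 18.18
position: [0.4629, -0.0065, 0.144]
tool_rot: [0.065, 1.573, -0.066]
wrist_force: [-0.0, 2.1, 4.4]
gripper_width: 0.0288
18.1833 w 0.0288 F [-0.   2.1  4.4] y -0.006525004393791074
-0.004 nose 88.3 padrear 88.3 padfront 104.3 shaft 0.0 [ 85 174 209 207 207 208 209 204 202 215 203 150]
0 nose 79.8 padrear 93.8 padfront 104.3 shaft 14.0 [ 88 126 190 208 204 201 187 132 124 157 186 121]
0.003 nose 79.5 padrear 93.8 padfront 104.0 shaft 14.3 [ 86 126 184 202 203 202 172 128 126 144 179 126]
```

```bash
python3 -m creep '{"dp":[[0,0,0],[0,0,0],[0,0,0],[0,0,0],[0,0,0],[0,0,0],[0,0,0],[0,0,0],[0,0,0],[0,0,0],[0,0,0]],"twist":[0,0,0,0,0,0,0,0,0,0,0]}' 0 >/dev/null
python3 -m creep '{"dp":[[0,0,0],[0,0,0],[0,0,0],[0,0,0],[0,0,0],[0,0,0],[0,0,0],[0,0,0],[0,0,0],[0,0,0],[0,0,0]],"twist":[0,0,0,0,0,0,0,0,0,0,0]}' 0.8 30 >/dev/null
python3 pad.py pics/p7.png
python3 -m creep '{"dp":[[0,0,0],[0,0,0],[0,0,0],[0,0,0],[0,0,0],[0,0,0],[0,0,0],[0,0,0],[0,0,0],[0,0,0],[0,0,0]],"twist":[0,0,0,0,0,0,0,0,0,0,0]}' 0 >/dev/null
python3 -m creep '{"dp":[[0,0,0],[0,0,0],[0,0,0],[0,0,0],[0,0,0],[0,0,0],[0,0,0],[0,0,0],[0,0,0],[0,0,0],[0,0,0]],"twist":[0,0,0,0,0,0,0,0,0,0,0]}' 0.8 30 >/dev/null
python3 pad.py pics/p8.png
```

```text
20.0667 w 0.0282 F [0.  2.3 3.8] y -0.006488987488960574
-0.004 nose 85.0 padrear 92.3 padfront 108.8 shaft 7.3 [ 88 204 206 208 208 202 203 213 192 157 169 169]
0 nose 98.8 padrear 98.8 padfront 109.0 shaft 0.0 [102 204 202 200 164 125 129 173 168 117 124 125]
0.003 nose 85.5 padrear 98.8 padfront 108.5 shaft 13.3 [ 83 201 202 197 154 126 127 153 173 116 124 125]
21.95 w 0.0281 F [-1.5  1.6  4.4] y -0.006540244514212064
-0.004 nose 91.0 padrear 96.8 padfront 113.8 shaft 5.8 [ 96 202 207 208 205 202 222 247 197 167 167 168]
0 nose 103.5 padrear 103.5 padfront 113.8 shaft 0.0 [ 98 201 201 200 178 132 142 203 140 123 128 150]
0.003 nose 91.3 padrear 103.3 padfront 113.3 shaft 12.0 [ 83 195 203 148 123 125 133 171 147 119 124 124]
```

```bash
python3 -c "
import cv2,numpy as np
f=lambda n:cv2.resize(cv2.imread(n)[100:300,230:480],None,fx=1.6,fy=1.6,interpolation=2)
cv2.imwrite('pics/c8.png',np.hstack([f('pics/p6.png'),f('pics/p8.png')]))"
```

```text
(no output)
```

View pics/c8.png

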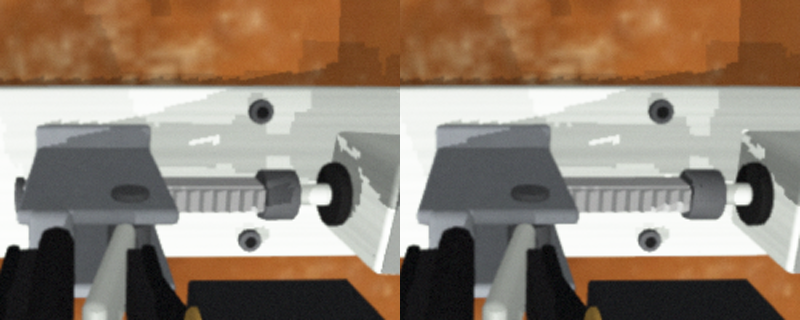

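Pad at (755,193) in the right crop is near but not clearly touching the cell, which has not moved. One more pump.

```bash
python3 -m creep '{"dp":[[0,0,0],[0,0,0],[0,0,0],[0,0,0],[0,0,0],[0,0,0],[0,0,0],[0,0,0],[0,0,0],[0,0,0],[0,0,0]],"twist":[0,0,0,0,0,0,0,0,0,0,0]}' 0 >/dev/null
python3 pad.py pics/p9.png
python3 -m creep '{"dp":[[0,0,0],[0,0,0],[0,0,0],[0,0,0],[0,0,0],[0,0,0],[0,0,0],[0,0,0],[0,0,0],[0,0,0],[0,0,0]],"twist":[0,0,0,0,0,0,0,0,0,0,0]}' 0.8 30 >/dev/null
python3 pad.py pics/p10.png
```

```text
22.9167 w 0.0858 F [ 0.8 -0.4  0.4] y -0.007002507098885041
-0.004 nose 91.0 padrear 96.8 padfront 113.5 shaft 5.8 [ 82 200 207 209 207 202 217 247 213 169 169 169]
0 nose 91.5 padrear 103.5 padfront 113.8 shaft 12.0 [ 92 200 202 202 205 206 227 250 194 160 167 167]
0.003 nose 91.3 padrear 103.3 padfront 113.3 shaft 12.0 [ 84 197 203 206 209 209 216 236 187 119 126 126]
23.8833 w 0.0281 F [-1.1  2.2  4.7] y -0.006548603941563693
-0.004 nose 80.8 padrear 80.8 padfront 113.5 shaft 0.0 [ 80 199 208 208 206 202 218 246 208 168 168 170]
0 nose 103.5 padrear 103.5 padfront 113.5 shaft 0.0 [ 80 198 202 200 181 137 136 196 156 124 128 147]
0.003 nose 97.0 padrear 103.3 padfront 113.3 shaft 6.3 [ 84 196 203 150 123 124 132 172 149 119 124 125]
```

Run:
```python
from h import *
P=lambda n:cv2.imread(f"pics/p{n}.png")
o=np.array([.4655,.0126,0]);u=np.array([.083,.9965,0]);
print(proj("wrist",[o+u*.127+[0,0,.077],o+u*.147+[0,0,.077],o+u*.107+[0,0,.077],o+u*.152+[0,0,.062]]))
for f,boxes in((4,((150,300,440,540),)),):
    for (a,b,c,d) in boxes:
        t=P(4)[a:b,c:d]
        for n in(5,6,7,8,9,10):
            r=cv2.matchTemplate(P(n)[a-15:b+15,c-20:min(560,d+20)],t,cv2.TM_CCOEFF_NORMED);m=cv2.minMaxLoc(r);x,y=m[3]
            def s(v):return (v[0]-v[2])/(2*(v[0]-2*v[1]+v[2]))
            print(n,m[1],x-20+s(r[y,x-1:x+2]),y-15+s(r[y-1:y+2,x]))
f=lambda n:P(n)[120:320,300:560]
cv2.imwrite("pics/c10.png",np.hstack([cv2.resize(f(4),None,fx=1.53,fy=1.53),cv2.resize(f(10),None,fx=1.53,fy=1.53)]))
```

```text
[[503.10438799 239.39183197]
 [531.23728185 239.12910848]
 [474.14814159 239.6216501 ]
 [523.94634859 231.21882014]]
5 0.9986865520477295 0.00915653 0.021856595
6 0.950805127620697 0.2708775 0.09415121
7 0.8767513632774353 0.44066516 0.1222204
8 0.7448403835296631 4.491257 -0.56722325
9 0.6709660291671753 7.5848184 -0.13890687
10 0.748340904712677 4.127568 -0.6004118
```

```bash
python3 -m creep '{"dp":[[0,0,0],[0,0,0],[0,0,0],[0,0,0],[0,0,0],[0,0,0]],"twist":[0,0,0,0,0,0]}'
python3 pad.py pics/p11.png
python3 - <<'E'
from h import *
c=cal("wrist");o=np.array([.4655,.0126,0]);u=np.array([.083,.9965,0]);w=np.array([-.9965,.083,0]);x=np.arange(.03,.16,.00025)
for n in(1,2,4,6,7,8,10,11):
    g=cv2.GaussianBlur(cv2.cvtColor(cv2.imread(f"pics/p{n}.png"),6),(3,3),0).astype(np.float32);r=[]
    for dy in(.002,.003,.004):
        q=proj("",[o+u*t+w*dy+[0,0,.044] for t in x],c).astype(np.float32);v=cv2.remap(g,q[:,0],q[:,1],1).ravel()
        k=[i for i in np.where(v<60)[0] if x[i]>.07][0];b=k
        while v[b]<115:b-=1
        m=b-4
        while v[m]>115:m-=1
        r.append((x[m]*1e3,x[b]*1e3,(x[b]-x[m])*1e3))
    print(n,np.median(r,0).round(1))
E
```

```text
time_s: 24.43
position: [0.4629, -0.0065, 0.1441]
tool_rot: [0.065, 1.573, -0.066]
wrist_force: [0.1, 1.6, 5.5]
gripper_width: 0.0281
24.4333 w 0.0281 F [0.1 1.6 5.5] y -0.0065403426331094704
-0.004 nose 80.8 padrear 80.8 padfront 113.5 shaft 0.0 [ 82 200 207 207 206 201 216 245 209 168 168 168]
0 nose 103.5 padrear 103.5 padfront 113.8 shaft 0.0 [ 97 201 202 199 177 131 142 201 140 124 127 151]
0.003 nose 97.0 padrear 103.3 padfront 113.3 shaft 6.3 [ 83 196 203 148 124 124 132 171 149 119 123 125]
1 [62.  77.  14.8]
2 [68.3 83.5 15.3]
4 [74.5 89.5 15. ]
6 [80.5 95.8 15. ]
7 [ 86.5 100.5  14. ]
8 [ 92.5 105.3  12.8]
10 [ 98.3 105.3   7. ]
11 [ 98.3 105.3   7. ]
```

The plunger is free at 15.0 and now reads 7.0, so it is sunk about 8 mm. The reading is stable and the trigger is still held. Handing in.

```bash
python3 -c "
from workcell import env
print(env.hand_in())"
```

```text
the job is handed in; nothing more can be done
None
```

The job is handed in with the 65 mm cell clamped against the fixed jaw and the trigger still held squeezed (about 30 N grip).

- **Cell and pumping:** I stood the cell on the press base and let go, then squeezed the trigger seven times with the fingers around blade and grip, ending on the last squeeze. Each squeeze fed about 6 mm, not the stated 12 mm; I didn't find out why. The pad pushed the cell an estimated 3 mm back, and in the last squeeze pad and cell stayed put.
- **Plunger:** the visible shaft between rod and pad went from 15.0 to 7.0 mm, so the plunger is sunk about 8 mm, which is half. It read the same half a second later, at 24.4 s.
- **Not confirmed:**
    - **Centring:** two later wrist-camera views put the cell about 2 mm off the base centreline, while the view just before placing suggested under 1 mm. I left it.
    - **Squareness:** before the pad touched it, the cell looked about 3° off square. I did not measure the angle again after pressing.
    - **Last view:** the 12-picture limit was reached, so the final state was checked by measurement only.
    - **Bystanders:** I did not check the carton, tape roll and nozzle at the end, but I planned no move near them.

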